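# Fit the footed baffle into a covered flow chamber through its lid slot

### The job

Fit the grey L-shaped baffle into the clear covered flow chamber: tip it and feed its foot toe-first through the slot in the lid, then stand it upright inside with the foot flat on the chamber floor. Slide it along until the toe has gone under the sprung steel clip and is hard against the stop behind it, then let go; leave the jar, sample tube, brush and dish where they are.

Things in the scene. Friction and masses are not known exactly. Their poses are not given: they have to be found in the camera images.
- baffle: Loose grey plastic baffle, L-shaped, about 0.28 kg, standing on its foot on the bench. Blade 10 mm thick (x), 90 mm wide (y), 165 mm tall (z). Foot 10 mm thick, 90 mm wide, from the blade's lower edge towards -x; its toe end is 83 mm from the blade's mid-plane (88 mm overall). Origin: middle of the blade's underside, mid-thickness. z up along the blade; the toe points to -x
- baffle_top (a point): Middle of the blade's top edge, 165 mm above the baffle's origin: take the baffle here, fingers on either side of the 10 mm thickness
- baffle_toe (a point): Middle of the toe's end face of the baffle's foot, at its underside: 83 mm from the baffle's origin along the baffle's -x. Axes as the baffle's
- tank: Fixed flow chamber of clear plastic, white floor, fixed clear lid: 220 mm long (x -150 to +70 mm), 150 wide (y), 86 high. Origin on its underside (bench level) below the centre of the lid's slot; z up; -x points to the outlet end, roughly towards world +y. Inner floor at z 6 mm, lid from z 76 to 86 mm, walls 5 mm. A stub pipe sticks out 30 mm from each end wall, below the lid
- slot (a point): Centre of the lid's slot at the lid's top face, 86 mm above the chamber's origin. The slot, edged in black, is 50 mm wide (chamber x -25 to +25 mm) and 110 mm long (y -55 to +55). The foot is too long to pass upright. Home, the blade's mid-plane is at chamber x -16 mm and the blade stands 85 mm out of the slot
- stop (a point): Foot of the stop's face, on the inner floor: chamber x -99 mm, z 6 mm. The stop is a fixed 9 mm high block across the floor (y +-45 mm), its face towards chamber +x. Home, the toe (pointing to chamber -x) is hard against this face
- clip_lip (a point): Lip of the steel spring clip at rest: chamber x -91 mm, 6 mm above the inner floor (point fixed to the chamber). The clip is 60 mm wide and hangs in front of the stop. From the lip it ramps up at 20 degrees towards +x, to x -75 mm, about 11.6 mm above the floor. The 10 mm foot, pushed along the floor towards -x, wedges under it and lifts it (roughly 5 to 12 N), then meets the stop hard
- clip (a joint): Angle of the spring clip in rad: 0 at rest (empty), grows as it is lifted, about 0.1 to 0.12 with the baffle's foot under it; the spring presses down on the foot with about 1.2 to 1.7 N. Pressing the baffle down, or tipping it as it is pushed by its top, makes it drag harder
- jar: Bystander: glass jar 60 mm across, 75 mm tall, standing beside the baffle, about 115 mm from it. Origin at the centre of its underside
- tube: Bystander: capped sample tube lying on the bench, 105 mm long, 22 mm high. Origin under its middle
- brush: Bystander: brush 150 mm long lying on the bench
- dish: Bystander: white dish 90 mm across, 18 mm tall. Origin at the centre of its underside
Not all that is in view belongs to the job. What is shaped like the baffle but purple is not meant.

How it is judged:
On the way, in this order (a step that is already met when the one before it is completed fails the run):
1. the baffle, tipped over by more than 17 degrees, has its toe through the slot: below the lid, inside the chamber (z of baffle_toe in the frame of tank below 0.07 m and x of baffle_toe in the frame of tank between -0.12 and 0.05 m and y of baffle_toe in the frame of tank between -0.05 and 0.05 m and angle between baffle's own z axis and vertical above 0.3 rad), for 0.05 s.
2. the baffle is upright inside the chamber, its foot flat on the floor (angle between baffle's own z axis and vertical below 0.1 rad and z of baffle in the frame of tank below 0.014 m and x of baffle in the frame of tank between -0.03 and 0.03 m), for 0.1 s.
At the end, for the whole second after the job is handed in: The baffle stands released and still in the chamber, upright within 3.4 degrees, square to the chamber within 5.7 degrees, foot on the floor within 4 mm at heel and toe, toe under the lifted clip (above 0.08 rad) and within 4.5 mm of the stop, within 30 mm of the chamber's centre line (x of baffle_toe in the frame of tank between -0.103 and -0.0945 m and y of baffle_toe in the frame of tank between -0.03 and 0.03 m and z of each of baffle_toe, baffle in the frame of tank below 0.01 m and angle between baffle's own z axis and vertical below 0.06 rad and angle between the x axis of baffle and the x axis of tank, either way round below 0.1 rad and value of joint clip above 0.08 rad and linear speed of baffle below 0.02 m/s); the robot touches nothing.
It fails at once if the jar, sample tube, brush or dish is moved more than 40 mm (distance of any of jar, tube, brush, dish from where it was at the start of the episode above 0.04 m).
It also fails if it takes over 56 s, if anything falls off the work surface, if the arm or the gripper's body presses on something with over 40 N, if the wrist force passes 120 N, or if a joint passes its speed limit or range.

### The arm

A 7-joint arm with a two-finger parallel gripper is mounted at the origin on the work surface. World frame = base frame: x ahead of the robot, y to its left, z up, the work surface at z = 0. Lengths are in m, angles in rad, forces in N, time in s.
With the tool pointing down it reaches from about 0.4 to 0.875 m from the base axis. Payload 19.3 kg.
Tool frame: the origin (TCP) lies midway between the tips of the shut fingers; the grasp point (between the pads) lies 19 mm behind it; z points along the fingers, y is the line along which they close (so a half turn about z gives the same grasp; the last joint's range is limited). The gripper opens to 85 mm and grips with 20 to 120 N. Pads are 22 mm wide; open, the fingers measure 114 mm over their backs; the gripper's body (76 mm by 85 mm) begins 54 mm behind the grasp point. The pads swing forward as they close: fully open they stand 13 mm farther back than shut.
Start: joints at [-1.234, 0.521, -0.036, 1.599, 0.021, 1.021, -0.113], TCP at [0.247, 0.574, 0.209] pointing down, gripper open.
Joint ranges: [-2.91, 2.91], [-0.3, 2.13], [-1.5, 1.42], [0.17, 2.43], [-1.26, 4.41], [0.16, 1.93], [-2.52, 2.52]. Speed limits (rad/s): [1.89, 1.89, 2.39, 2.39, 3.01, 3.01, 3.01].

### API

Orientations are given as a unit quaternion [x, y, z, w].
In Python, from cell import env, vision, order gives the robot as it stands.
- The arm moves only by the tool play_rows, never from a script. Its argument "targets" is a list of rows, each an object with "offset": the shift along the tool's x, y, z in units of 0.1 m (1.0 is 0.1 m), a list of three; "rotation": the turn, a rotation vector about the tool's x, y, z in units of 120 degrees (1.0 is 120 degrees), a list of three; "hand": the closure, from 0 (fully open) to 1 (shut). In form: [{"offset": [tx, ty, tz], "rotation": [rx, ry, rz], "hand": hand}, ...]. A call has 1 to 20 rows; each row is the pose to reach, as a shift and turn from the pose commanded when the call began, along the tool's axes at that moment; what a row does not reach only later rows make up. A row lasts 1/8 s, in which the tool goes at most 62.5 mm and 10.7 degrees, less where a joint would pass 70% of its speed; a pose out of reach is approached as far as the arm can. A call with a number of a shift or a turn outside -1 to 1 is refused whole. A call with a gripper value outside its range is refused whole. The fingers move at their own pace and stop on an object; "newtons" is the grip in N (left out, the last holds). Time passes only in rows, so rows that repeat a pose let the fingers close. It gives the time, the measured TCP pose, the force, the opening and the grip force at its end, in the units of the state.
- env.observe(): the state, without advancing time (a new reading comes with each control period).
- vision.get_image(name): name is "side" or "top"; returns the picture (384x512x3 uint8, blue, green, red); there is no depth.
- vision.camera_params(name): a dict with "fov_y" (degrees; the focal length in pixels is half the picture's height over the tangent of half this angle, whatever the lens; pixels are square), "cx", "cy" (the principal point, pixels), "k1" (the pictures are not rectified: a ray, as slopes to the right and down, at radius r is drawn at 1 + k1 r^2 times it, then the intrinsics apply), "rvec" (rotation vector, rad) and "tvec" (3), from world to camera coordinates, as OpenCV has them. Camera axes: x right, y down, z forward; pixel columns grow to the right and rows downward; lengths in m; the calibration is good to about 2 mm. A picture is of the moment at which its call begins. camera_params takes no time and is no camera call.
- order.job_done(): hands the job in; it is judged then, once.
The state is a dict: "t": time; "joints": joint angles; "joint_vel": joint speeds; "effort": joint torques, N m; "position": TCP position; "tcp_rot": TCP orientation; "contact_force": force on the tool from outside, world axes, zero at the start; "torque": the same for the moment, N m; "gripper_width": opening from 0.0 (shut) to 1.0 (fully open); "finger_force": force on a finger pad.
Only numpy, scipy, OpenCV 4.12 (cv2) and the standard library are available. Lean on these libraries where they do the work, as an engineer would, in place of code of your own. Each camera call takes 0.05 s, during which the arm holds its last target. There are 200 camera calls.

## Working session

There is one attempt and no reset: what is moved stays moved. The work goes in short steps, Python scripts to look and compute and a tool call to move; the robot and the scene stay as the last step left them, time stands still between calls to the robot, and variables do not carry over. Pictures are saved under pics/ and viewed, at most 10 in all, crops included, and the job is handed in when it is done.

Besides the shell and the picture viewer there is one more tool, called after "Request:" as name(argument=value, ...), one argument or row to a line, values as JSON. play_rows: Moves the arm, as the interface text tells. Its arguments: {"type":"object","properties":{"targets":{"type":"array"},"newtons":{"type":"number"}},"required":["targets"]}

```bash
ls; mkdir -p pics; python3 - <<'E'
from cell import env, vision, order
import cv2
for n in ("side","top"):
    cv2.imwrite(f"pics/{n}0.png",vision.get_image(n)); print(n,vision.camera_params(n))
s=env.observe(); print(s)
E
```

```text
pics
side {'fov_y': 56.211551356071524, 'cx': 251.81153526600443, 'cy': 194.99939429095576, 'k1': -0.10095015807934768, 'rvec': array([ 2.03492186, -0.76402699,  0.38045117]), 'tvec': array([-0.41989711,  0.3580387 ,  0.56536975])}
top {'fov_y': 53.81256223234154, 'cx': 263.11595554998945, 'cy': 185.2595989934212, 'k1': -0.05506832928443417, 'rvec': array([ 2.15534997, -2.12479355,  0.10607834]), 'tvec': array([0.07472415, 0.62876042, 1.09982781])}
{'t': 0.1, 'joints': array([-1.23420642,  0.52197738, -0.03634389,  1.59993955,  0.02115745,
        1.02108551, -0.11279128]), 'joint_vel': array([ 2.12712257e-04, -1.03837571e-03,  8.33329278e-05, -1.68099112e-03,
        1.74568109e-03, -2.57638394e-03,  3.56443952e-04]), 'effort': array([ 4.35394992e-03, -9.28477120e+01,  1.98441178e+00, -3.70533943e+01,
        1.81810919e-02,  5.37459637e-03,  6.78603737e-05]), 'position': array([0.24717445, 0.57369897, 0.20897288]), 'tcp_rot': array([ 2.02000544e-01,  9.79385275e-01, -5.05625933e-04, -9.06969969e-05]), 'contact_force': array([-0.38008935,  0.08646433, -0.29770748]), 'torque': array([ 0.03585973, -0.01719182,  0.01627004]), 'finger_force': 0.0, 'gripper_width': 1.0017716283225293}
```

View pics/side0.png

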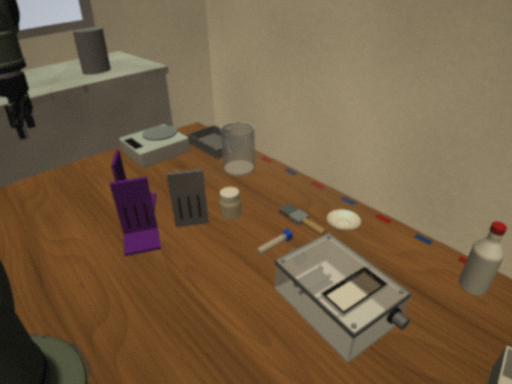

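View pics/top0.png

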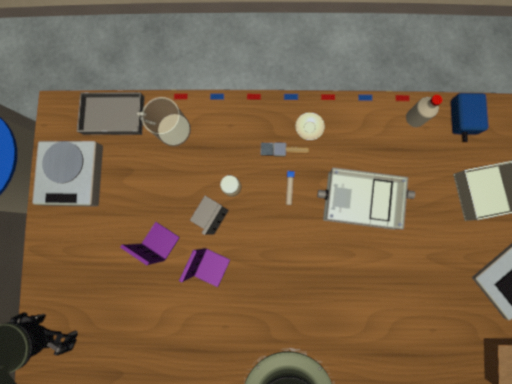

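Side view: purple L's around (135,215) and grey L at (187,197); jar (230,203), tube (275,240), tank (340,290). Top view: candidates are purple L's at (153,243) and (205,266) and the grey L at (210,215), which fits the description. Close crop next.

```bash
cat > h.py <<'E'
import numpy as np, cv2
from cell import env, vision, order
from scipy.spatial.transform import Rotation as R
def cam(n):
    p=vision.camera_params(n); f=192/np.tan(np.radians(p['fov_y']/2))
    K=np.array([[f,0,p['cx']],[0,f,p['cy']],[0,0,1]]); D=np.array([p['k1'],0,0,0,0.])
    return K,D,np.array(p['rvec']),np.array(p['tvec'])
def plane(n,uv,z):
    K,D,r,t=cam(n); M=cv2.Rodrigues(r)[0]; c=-M.T@t
    q=cv2.undistortPointsIter(np.array([[uv]],float),K,D,None,None,(3,100,1e-9))[0,0]
    d=M.T@np.array([q[0],q[1],1]); return c+d*(z-c[2])/d[2]
def proj(n,P):
    K,D,r,t=cam(n); return cv2.projectPoints(np.array(P,float).reshape(-1,3),r,t,K,D)[0].reshape(-1,2)
E
python3 - <<'E'
from h import *
t=cv2.imread("pics/top0.png"); s=cv2.imread("pics/side0.png")
a=cv2.resize(t[170:250,170:250],(400,400),interpolation=cv2.INTER_CUBIC)
b=cv2.resize(s[160:240,155:235],(400,400),interpolation=cv2.INTER_CUBIC)
cv2.imwrite("pics/c1.png",np.hstack([a,b]))
a=cv2.resize(t[155:240,310:420],(660,510),interpolation=cv2.INTER_CUBIC)
cv2.imwrite("pics/c2.png",a)
for n in("top","side"):
    K,D,r,tt=cam(n);print(n,-cv2.Rodrigues(r)[0].T@tt)
E
```

```text
top [0.4804447  0.04789286 1.17363697]
side [ 0.15155176 -0.49338783  0.59812102]
```

View pics/c1.png

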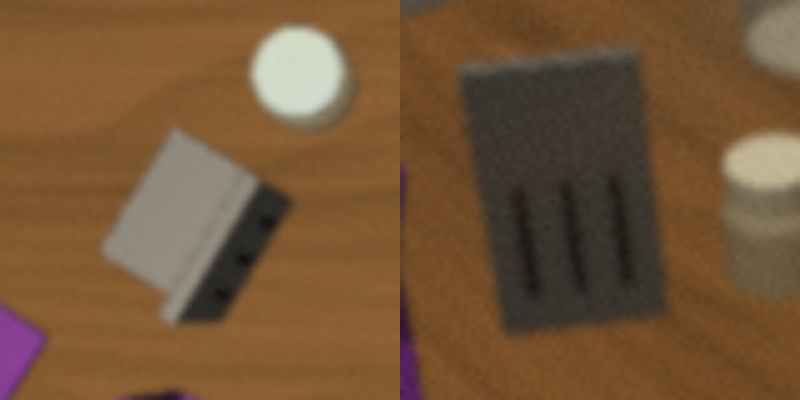

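View pics/c2.png

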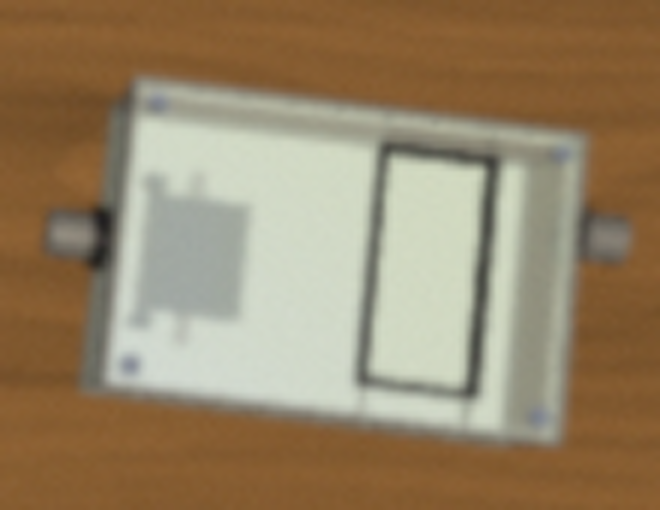

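```bash
cat > fit.py <<'E'
from h import *
from scipy.optimize import least_squares
def fit(obs,x0):
    def T(p,P): return np.array(P)@R.from_euler('z',p[2]).as_matrix().T+np.array([p[0],p[1],0])
    f=lambda p: np.concatenate([(proj(n,T(p,[P for P,_ in o]))-np.array([u for _,u in o])).ravel() for n,o in obs.items()])
    r=least_squares(f,x0,x_scale=[.01,.01,.1],loss='soft_l1'); return r.x,f(r.x).reshape(-1,2).round(1).tolist()
E
python3 - <<'E'
from fit import *
c=lambda u,v,s,ox,oy:((u+.5)/s-.5+ox,(v+.5)/s-.5+oy)
b=lambda u,v:c(u,v,5,170,170); sd=lambda u,v:c(u-400,v,5,155,160); k=lambda u,v:c(u,v,6,310,155)
# which end is +y: toe=-x ; decide by trying both
for sg in (1,-1):
    top=[((.005,-.045*sg,.165),b(262,182)),((.005,.045*sg,.165),b(182,322)),((-.083,-.045*sg,.01),b(175,127)),((-.083,.045*sg,.01),b(102,250))]
    side=[((.005,-.045*sg,0),sd(665,312)),((.005,.045*sg,0),sd(507,333)),((.005,-.045*sg,.165),sd(637,55)),((.005,.045*sg,.165),sd(463,73))]
    for y0 in(0,1.5,3,-1.5):
        p,r=fit({'top':top,'side':side},[.5,.2,y0]); 
        if np.abs(r).max()<8: print('baffle',sg,p,r)
    p,r=fit({'top':top},p); print(p,r)
L=[((-.15,.075,.086),k(138,80)),((.07,.075,.086),k(588,133)),((.07,-.075,.086),k(562,442))]
S=[((-.025,.055,.086),k(383,148)),((.025,.055,.086),k(495,160)),((.025,-.055,.086),k(472,390)),((-.025,-.055,.086),k(364,378))]
for o in(L,S,L+S): print('tank',fit({'top':o},[.5,-.2,-1.6]))
p=fit({'top':L+S},[.5,-.2,-1.6])[0]
Q=[(x,y,.086) for x,y in((-.025,.055),(.025,.055),(.025,-.055),(-.025,-.055),(-.15,.075),(.07,.075),(.07,-.075),(-.15,-.075))]
uv=proj('side',np.array(Q)@R.from_euler('z',p[2]).as_matrix().T+[p[0],p[1],0]);print(uv.round())
s=cv2.imread("pics/side0.png")
z=cv2.resize(s[225:365,265:415],(750,700)[:2],interpolation=cv2.INTER_CUBIC)
for u in uv: cv2.circle(z,tuple(((u+.5-[265,225])*5).astype(int)),3,(0,0,255),-1)
cv2.imwrite('pics/c3.png',z[:600])
E
```

```text
[0.50657627 0.26725562 2.57305673] [[-44.2, 9.6], [-0.8, 0.3], [1.9, -0.5], [40.3, -9.2]]
baffle -1 [ 0.51974389  0.21527794 -2.08190601] [[0.1, -0.9], [-1.2, 0.3], [0.2, -0.2], [-0.2, 0.3], [1.0, 0.7], [-0.4, 0.9], [0.6, -0.6], [-1.0, 0.1]]
baffle -1 [0.51974389 0.21527794 4.20127913] [[0.1, -0.9], [-1.2, 0.3], [0.2, -0.2], [-0.2, 0.3], [1.0, 0.7], [-0.4, 0.9], [0.6, -0.6], [-1.0, 0.1]]
baffle -1 [0.51974389 0.21527794 4.20127927] [[0.1, -0.9], [-1.2, 0.3], [0.2, -0.2], [-0.2, 0.3], [1.0, 0.7], [-0.4, 0.9], [0.6, -0.6], [-1.0, 0.1]]
baffle -1 [ 0.51974389  0.21527794 -2.08190602] [[0.1, -0.9], [-1.2, 0.3], [0.2, -0.2], [-0.2, 0.3], [1.0, 0.7], [-0.4, 0.9], [0.6, -0.6], [-1.0, 0.1]]
[ 0.51968027  0.21448771 -2.07556454] [[0.3, -0.9], [-0.8, 0.4], [0.3, -0.1], [0.1, 0.5]]
tank (array([ 0.58496381, -0.25874718, -1.68070284]), [[-0.4, -0.2], [0.1, 0.0], [0.3, 0.2]])
tank (array([ 0.58536396, -0.25746198, -1.67989138]), [[0.6, 0.2], [-0.9, 0.3], [-0.2, -0.2], [0.4, -0.3]])
tank (array([ 0.58519336, -0.25809781, -1.68177246]), [[-0.6, -0.4], [-0.1, -0.0], [0.0, 0.1], [0.9, 0.3], [-0.6, 0.4], [-0.0, -0.1], [0.6, -0.3]])
[[363. 268.]
 [383. 283.]
 [342. 310.]
 [323. 293.]
 [327. 232.]
 [409. 292.]
 [353. 333.]
 [274. 259.]]
```

View pics/c3.png

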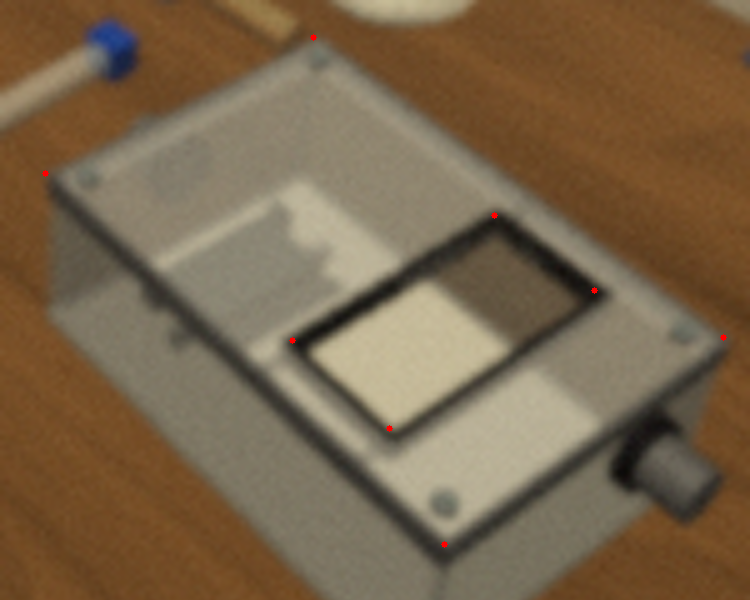

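Grey baffle (top px (210,215)) confirmed: two views agree within about 1 px. Baffle at (0.520, 0.215), yaw -119.3°; tank at (0.585, -0.258), yaw -96.3°, its corners within about 1 px in the side view. Going above the baffle.

Request:
play_rows(
  targets=[
    {"offset": [-0.3, -0.17, 0], "rotation": [0, 0, 0], "hand": 0},
    {"offset": [-0.65, -0.36, 0], "rotation": [0, 0, 0], "hand": 0},
    {"offset": [-0.98, -0.55, 0], "rotation": [0, 0, 0], "hand": 0},
  ],
)

```text
t: 0.48
position: [0.3162, 0.4835, 0.2092]
tcp_rot: [0.202, 0.979, -0.0, -0.0]
contact_force: [0.7, 0.7, -0.3]
gripper_width: 0.998
finger_force: 0.0
```

Request:
play_rows(
  targets=[
    {"offset": [-0.33, -0.18, 0], "rotation": [0, 0, 0], "hand": 0},
    {"offset": [-0.65, -0.36, 0], "rotation": [0, 0, 0], "hand": 0},
    {"offset": [-0.98, -0.55, 0], "rotation": [0, 0, 0], "hand": 0},
  ],
)

```text
t: 0.85
position: [0.3843, 0.3943, 0.2093]
tcp_rot: [0.202, 0.979, -0.0, -0.0]
contact_force: [0.7, 0.3, -0.1]
gripper_width: 1.001
finger_force: 0.0
```

Request:
play_rows(
  targets=[
    {"offset": [-0.33, -0.18, 0], "rotation": [0, 0, 0], "hand": 0},
    {"offset": [-0.65, -0.36, 0], "rotation": [0, 0, 0], "hand": 0},
    {"offset": [-0.98, -0.55, 0], "rotation": [0, 0, 0], "hand": 0},
  ],
)

```text
t: 1.23
position: [0.4525, 0.305, 0.2093]
tcp_rot: [0.202, 0.979, -0.0, -0.0]
contact_force: [0.3, 0.5, 0.1]
gripper_width: 0.998
finger_force: 0.0
```

Request:
play_rows(
  targets=[
    {"offset": [-0.33, -0.18, 0], "rotation": [0, 0, 0], "hand": 0},
    {"offset": [-0.65, -0.36, 0], "rotation": [0, 0, 0.03], "hand": 0},
    {"offset": [-0.98, -0.56, 0], "rotation": [0, 0, 0.05], "hand": 0},
    {"offset": [-0.98, -0.56, 0], "rotation": [0, 0, 0.05], "hand": 0},
    {"offset": [-0.98, -0.56, 0], "rotation": [0, 0, 0.05], "hand": 0},
  ],
)

```text
t: 1.85
position: [0.5194, 0.2163, 0.2093]
tcp_rot: [0.253, 0.968, -0.0, -0.0]
contact_force: [1.0, 0.5, 0.6]
gripper_width: 1.003
finger_force: 0.0
```

Request:
play_rows(
  targets=[
    {"offset": [0, 0, 0.3], "rotation": [0, 0, 0], "hand": 0},
    {"offset": [0, 0, 0.6], "rotation": [0, 0, 0], "hand": 0},
    {"offset": [0, 0, 0.72], "rotation": [0, 0, 0], "hand": 0},
    {"offset": [0, 0, 0.72], "rotation": [0, 0, 0], "hand": 0},
    {"offset": [0, 0, 0.72], "rotation": [0, 0, 0], "hand": 0.5},
    {"offset": [0, 0, 0.72], "rotation": [0, 0, 0], "hand": 1},
    {"offset": [0, 0, 0.72], "rotation": [0, 0, 0], "hand": 1},
    {"offset": [0, 0, 0.72], "rotation": [0, 0, 0], "hand": 1},
    {"offset": [0, 0, 0.72], "rotation": [0, 0, 0], "hand": 1},
    {"offset": [0, 0, 0.72], "rotation": [0, 0, 0], "hand": 1},
    {"offset": [0, 0, 0.72], "rotation": [0, 0, 0], "hand": 1},
  ],
  newtons=60,
)

```text
t: 3.22
position: [0.5201, 0.2161, 0.1379]
tcp_rot: [0.253, 0.967, 0.0, 0.0]
contact_force: [-1.5, -0.2, 6.6]
gripper_width: 0.088
finger_force: 59.1
```

```bash
cat > plan.py <<'E'
import numpy as np, heapq
# mm, 2D tank x,z; baffle outline samples; tilt a: x'=x cos a - z sin a ; z'=x sin a + z cos a
def seg(p,q): return np.linspace(p,q,int(np.hypot(*np.subtract(q,p))/3)+2)
V=[(-83,0),(5,0),(5,165),(-5,165),(-5,10),(-83,10)]
C=np.vstack([seg(V[i],V[(i+1)%6]) for i in range(6)])
C=np.vstack([C,seg((-43,209),(43,209)),seg((-43,209),(-43,300)),seg((-40,150),(-40,209))]) # gripper
B=[(-150,-25,76,86),(25,70,76,86),(-150,-145,0,86),(65,70,0,86),(-108,-99,0,15),(-145,-75,17,25),(-91,-75,12,25)]
def rot(a,P): c,s=np.cos(a),np.sin(a); return np.c_[P[:,0]*c-P[:,1]*s,P[:,0]*s+P[:,1]*c]
def clear(x,z,a):
    P=rot(a,C)+[x,z]; d=1e9
    for x0,x1,z0,z1 in B:
        dx=np.maximum(np.maximum(x0-P[:,0],P[:,0]-x1),0); dz=np.maximum(np.maximum(z0-P[:,1],P[:,1]-z1),0)
        d=min(d,np.hypot(dx,dz).min())
        if d==0: return 0
        K=rot(-a,np.array([(x0,z0),(x0,z1),(x1,z0),(x1,z1)],float)-[x,z])  # box corners in baffle frame
        for bx0,bx1,bz0,bz1 in ((-83,5,0,10),(-5,5,0,165)):
            e=np.hypot(np.maximum(np.maximum(bx0-K[:,0],K[:,0]-bx1),0),np.maximum(np.maximum(bz0-K[:,1],K[:,1]-bz1),0)).min()
            d=min(d,e)
            if d==0: return 0
    return min(d,(P[:,1].min()-6)+1)  # floor, may come to 1mm less clearance
from functools import lru_cache
S=(4,4,3) # mm,mm,deg
@lru_cache(None)
def cl(i,j,k): return clear(i*S[0],6+j*S[1]+1,np.radians(k*S[2]))
def run(amax):
    start=(5,30,12); goal=(0,0,0)
    Q=[(0,start)]; D={start:0}; pr={}
    while Q:
        d,n=heapq.heappop(Q)
        if n==goal: break
        if d>D[n]: continue
        for di in(-1,0,1):
            for dj in(-1,0,1):
                for dk in(-1,0,1):
                    m=(n[0]+di,n[1]+dj,n[2]+dk)
                    if m==n or not(-30<=m[0]<=30 and 0<=m[1]<=40 and 0<=m[2]<=amax/S[2]): continue
                    c=cl(*m) if m[2]>1 or m[1]>0 else max(cl(*m),1.9)
                    if c<1.5: continue
                    w=d+np.sqrt(di*di+dj*dj+dk*dk)*(1+8/c**1.0)
                    if w<D.get(m,1e9): D[m]=w; pr[m]=n; heapq.heappush(Q,(w,m))
    if goal not in D: return None
    p=[goal]
    while p[-1]!=start: p.append(pr[p[-1]])
    return p[::-1]
if __name__=="__main__":
  for am in (36,45,54,66,75):
    p=run(am); print(am, p and min(cl(*q) for q in p[:-3]))
  if p:
    for q in p: print(q[0]*S[0],7+q[1]*S[1],q[2]*S[2],round(cl(*q),1))
E
timeout 500 python3 plan.py
```

```text
36 None
45 None
54 None
66 None
75 None
```

```bash
sed -i 's/goal=(0,0,0)/goal=(4,0,0)/; s/for am in .*/for am in (36,48,60,75):/' plan.py; timeout 550 python3 plan.py
```

```text
36 None
48 None
60 None
75 None
```

```bash
python3 - <<'E'
from h import *
cv2.imwrite("pics/t1.png",vision.get_image("top"))
E
sed -i 's/S=(4,4,3)/S=(2,2,2)/; s/start=(5,30,12); goal=(4,0,0)/start=(8,60,15); goal=(8,0,0)/; s/-30<=m\[0\]<=30 and 0<=m\[1\]<=40/-40<=m[0]<=50 and 0<=m[1]<=62/; s/for am in .*/for am in (40,50,64):/; s/if c<1.5/if c<MARG/' plan.py; cat >> plan.py <<'E'
E
sed -i 's/^S=/MARG=1.0\nS=/' plan.py
cat > dbg.py <<'E'
import plan
for s in [(8,60,15),(8,0,0)]: print(s,plan.cl(*s))
p=plan.run(70); print(p is not None)
if p:
  print(max(q[2] for q in p)*2, min(plan.cl(*q) for q in p[:-3]))
  for q in p: print((q[0]*2,7+q[1]*2,q[2]*2,round(plan.cl(*q),1)),end=' ')
else:
  ks=[k for k in range(0,36)]
  print([min([j for i in range(-40,51) for j in range(63) if plan.cl(i,j,k)>1] or [99]) for k in ks])
E
timeout 560 python3 dbg.py
```

```text
(8, 60, 15) 0
(8, 0, 0) 2.0
True
44 0
(16, 127, 30, 0) (18, 129, 28, np.float64(4.0)) (20, 131, 26, np.float64(8.6)) (22, 131, 24, np.float64(11.2)) (24, 131, 22, np.float64(13.9)) (26, 131, 22, np.float64(13.9)) (28, 131, 22, np.float64(13.9)) (30, 131, 22, np.float64(13.9)) (32, 131, 22, np.float64(13.9)) (34, 131, 22, np.float64(13.9)) (36, 131, 22, np.float64(13.9)) (38, 131, 22, np.float64(13.9)) (40, 131, 22, np.float64(13.9)) (42, 131, 22, np.float64(13.9)) (44, 131, 22, np.float64(13.9)) (46, 131, 24, np.float64(11.2)) (48, 131, 26, np.float64(8.6)) (50, 131, 28, np.float64(6.3)) (52, 131, 30, np.float64(6.2)) (54, 131, 32, np.float64(7.8)) (54, 131, 34, np.float64(7.7)) (54, 129, 36, np.float64(6.4)) (54, 127, 38, np.float64(7.4)) (52, 125, 40, np.float64(7.0)) (50, 123, 42, np.float64(6.7)) (48, 121, 44, np.float64(8.4)) (46, 119, 44, np.float64(8.4)) (44, 117, 44, np.float64(8.4)) (42, 115, 44, np.float64(8.5)) (40, 113, 44, np.float64(8.5)) (38, 111, 44, np.float64(8.6)) (36, 109, 44, np.float64(8.6)) (34, 107, 44, np.float64(8.7)) (32, 105, 44, np.float64(8.7)) (30, 103,
[... 772 characters left out ...]
float64(11.6)) (18, 51, 24, np.float64(11.6)) (18, 49, 22, np.float64(11.6)) (18, 47, 20, np.float64(11.5)) (18, 45, 20, np.float64(11.6)) (18, 43, 18, np.float64(11.1)) (18, 41, 16, np.float64(10.8)) (18, 39, 14, np.float64(10.6)) (18, 37, 14, np.float64(10.2)) (18, 35, 12, np.float64(10.0)) (18, 33, 12, np.float64(9.7)) (18, 31, 10, np.float64(9.6)) (18, 29, 10, np.float64(9.5)) (18, 27, 8, np.float64(8.8)) (18, 25, 8, np.float64(8.4)) (18, 23, 6, np.float64(7.5)) (16, 21, 4, np.float64(7.5)) (16, 19, 4, np.float64(7.5)) (16, 17, 4, np.float64(6.2)) (16, 15, 2, np.float64(6.1)) (16, 13, 2, np.float64(5.1)) (16, 11, 0, np.float64(4.0)) (16, 9, 0, np.float64(4.0)) (16, 7, 0, np.float64(2.0))
```

```bash
cat > wp.py <<'E'
from h import *
T=[.5852,-.2581,-1.6817]; H=138.
def pose(x,z,a,y=0.,h=None):
    h=H if h is None else h
    Rt=R.from_euler('z',T[2]); Rb=Rt*R.from_euler('y',-a,degrees=True)
    o=Rt.apply(np.array([x,y,z])/1000)+[T[0],T[1],0]
    return o+Rb.apply([0,0,h/1000]), Rb*R.from_matrix(np.array([[0,-1,0],[-1,0,0],[0,0,-1.]]).T)
def rel(p0,R0,p,Rr):
    return (R0.inv().apply(p-p0)/.1).round(2).tolist(), ((R0.inv()*Rr).as_rotvec(degrees=True)/120).round(3).tolist()
def show(p0,R0,wps):
    for w in wps: print(w,*rel(p0,R0,*pose(*w)))
E
python3 - <<'E'
from wp import *
s=env.observe(); p0=s['position']+[0,0,.17]; R0=R.from_quat(s['tcp_rot'])
print(R0.as_matrix().round(3)); print(pose(54,170,0)); show(p0,R0,[(54,170,0)])
p,q=pose(54,170,0)
show(p,q,[(54,170,11),(54,160,22),(54,145,33),(54,131,44)])
p,q=pose(54,131,44)
show(p,q,[(48,121,44),(40,113,44),(32,105,44),(24,97,44),(16,89,44),(12,82,44)])
E
```

```text
[[-0.872  0.49   0.001]
 [ 0.49   0.872  0.   ]
 [-0.     0.001 -1.   ]]
(array([ 0.57922347, -0.31176825,  0.308     ]), Rotation.from_matrix(array([[-0.99385649,  0.11067647, -0.        ],
                            [ 0.11067647,  0.99385649,  0.        ],
                            [ 0.        , -0.        , -1.        ]])))
(54, 170, 0) [-3.1, -4.31, -0.0] [0.0, 0.0, -0.191]
(54, 170, 11) [-0.0, 0.26, 0.03] [0.092, 0.0, 0.0]
(54, 160, 22) [-0.0, 0.52, 0.2] [0.183, 0.0, 0.0]
(54, 145, 33) [-0.0, 0.75, 0.47] [0.275, 0.0, 0.0]
(54, 131, 44) [0.0, 0.96, 0.78] [0.367, 0.0, 0.0]
(48, 121, 44) [-0.0, 0.11, 0.03] [0.0, 0.0, 0.0]
(40, 113, 44) [-0.0, 0.23, 0.03] [0.0, 0.0, 0.0]
(32, 105, 44) [-0.0, 0.34, 0.03] [0.0, 0.0, 0.0]
(24, 97, 44) [-0.0, 0.45, 0.04] [0.0, 0.0, 0.0]
(16, 89, 44) [-0.0, 0.57, 0.04] [0.0, 0.0, 0.0]
(12, 82, 44) [-0.0, 0.64, 0.06] [0.0, 0.0, 0.0]
```

Request:
play_rows(
  targets=[
    {"offset": [0, 0, -0.15], "rotation": [0, 0, 0], "hand": 1},
    {"offset": [0, 0, -0.4], "rotation": [0, 0, 0], "hand": 1},
    {"offset": [0, 0, -0.7], "rotation": [0, 0, 0], "hand": 1},
    {"offset": [0, 0, -1.0], "rotation": [0, 0, 0], "hand": 1},
    {"offset": [0, 0, -1.0], "rotation": [0, 0, 0], "hand": 1},
  ],
)

```text
t: 3.9
position: [0.5207, 0.2162, 0.24]
tcp_rot: [0.253, 0.967, 0.001, 0.001]
contact_force: [0.1, -0.3, -3.5]
gripper_width: 0.088
finger_force: 59.0
```

Request:
play_rows(
  targets=[
    {"offset": [0, 0, -0.3], "rotation": [0, 0, 0], "hand": 1},
    {"offset": [0, 0, -0.6], "rotation": [0, 0, -0.06], "hand": 1},
    {"offset": [0, 0, -0.7], "rotation": [0, 0, -0.13], "hand": 1},
    {"offset": [0, 0, -0.7], "rotation": [0, 0, -0.191], "hand": 1},
    {"offset": [0, 0, -0.7], "rotation": [0, 0, -0.191], "hand": 1},
    {"offset": [0, 0, -0.7], "rotation": [0, 0, -0.191], "hand": 1},
  ],
)

```text
t: 4.65
position: [0.5196, 0.2157, 0.307]
tcp_rot: [0.057, 0.998, -0.0, -0.0]
contact_force: [0.4, -0.7, -3.0]
gripper_width: 0.087
finger_force: 59.0
```

Request:
play_rows(
  targets=[
    {"offset": [-0.06, -0.25, 0], "rotation": [0, 0, 0], "hand": 1},
    {"offset": [-0.13, -0.55, 0], "rotation": [0, 0, 0], "hand": 1},
    {"offset": [-0.2, -0.87, 0], "rotation": [0, 0, 0], "hand": 1},
  ],
)

```text
t: 5.03
position: [0.5299, 0.1264, 0.3072]
tcp_rot: [0.057, 0.998, -0.0, -0.0]
contact_force: [0.4, 0.6, -2.6]
gripper_width: 0.088
finger_force: 59.0
```

Request:
play_rows(
  targets=[
    {"offset": [-0.07, -0.3, 0], "rotation": [0, 0, 0], "hand": 1},
    {"offset": [-0.14, -0.6, 0], "rotation": [0, 0, 0], "hand": 1},
    {"offset": [-0.2, -0.87, 0], "rotation": [0, 0, 0], "hand": 1},
  ],
)

```text
t: 5.4
position: [0.5402, 0.0374, 0.3073]
tcp_rot: [0.057, 0.998, -0.0, -0.0]
contact_force: [-0.0, -1.0, -2.0]
gripper_width: 0.089
finger_force: 59.0
```

Request:
play_rows(
  targets=[
    {"offset": [-0.07, -0.3, 0], "rotation": [0, 0, 0], "hand": 1},
    {"offset": [-0.14, -0.6, 0], "rotation": [0, 0, 0], "hand": 1},
    {"offset": [-0.2, -0.87, 0], "rotation": [0, 0, 0], "hand": 1},
  ],
)

```text
t: 5.78
position: [0.5504, -0.0513, 0.3072]
tcp_rot: [0.057, 0.998, -0.0, -0.0]
contact_force: [0.4, 0.1, -2.3]
gripper_width: 0.083
finger_force: 59.0
```

Request:
play_rows(
  targets=[
    {"offset": [-0.07, -0.3, 0], "rotation": [0, 0, 0], "hand": 1},
    {"offset": [-0.14, -0.6, 0], "rotation": [0, 0, 0], "hand": 1},
    {"offset": [-0.2, -0.87, 0], "rotation": [0, 0, 0], "hand": 1},
  ],
)

```text
t: 6.15
position: [0.5606, -0.1399, 0.3072]
tcp_rot: [0.057, 0.998, -0.0, -0.0]
contact_force: [1.0, 0.4, -3.6]
gripper_width: 0.085
finger_force: 59.0
```

Request:
play_rows(
  targets=[
    {"offset": [-0.07, -0.3, 0], "rotation": [0, 0, 0], "hand": 1},
    {"offset": [-0.14, -0.6, 0], "rotation": [0, 0, 0], "hand": 1},
    {"offset": [-0.2, -0.87, 0], "rotation": [0, 0, 0], "hand": 1},
  ],
)

```text
t: 6.52
position: [0.5708, -0.2286, 0.3072]
tcp_rot: [0.057, 0.998, -0.0, -0.0]
contact_force: [0.4, 0.3, -2.7]
gripper_width: 0.09
finger_force: 59.0
```

Request:
play_rows(
  targets=[
    {"offset": [-0.07, -0.3, 0], "rotation": [0, 0, 0], "hand": 1},
    {"offset": [-0.14, -0.6, 0], "rotation": [0, 0, 0], "hand": 1},
    {"offset": [-0.18, -0.83, 0], "rotation": [0, 0, 0], "hand": 1},
    {"offset": [-0.18, -0.83, 0], "rotation": [0, 0, 0], "hand": 1},
    {"offset": [-0.18, -0.83, 0], "rotation": [0, 0, 0], "hand": 1},
  ],
)

```text
t: 7.15
position: [0.5796, -0.3113, 0.3073]
tcp_rot: [0.056, 0.998, 0.0, -0.0]
contact_force: [0.1, 0.3, -3.1]
gripper_width: 0.091
finger_force: 59.0
```

Request:
play_rows(
  targets=[
    {"offset": [0, 0.13, 0.01], "rotation": [0.046, 0, 0], "hand": 1},
    {"offset": [0, 0.26, 0.03], "rotation": [0.092, 0, 0], "hand": 1},
    {"offset": [0, 0.39, 0.1], "rotation": [0.14, 0, 0], "hand": 1},
    {"offset": [0, 0.52, 0.2], "rotation": [0.183, 0, 0], "hand": 1},
    {"offset": [0, 0.64, 0.33], "rotation": [0.23, 0, 0], "hand": 1},
    {"offset": [0, 0.75, 0.47], "rotation": [0.275, 0, 0], "hand": 1},
    {"offset": [0, 0.86, 0.62], "rotation": [0.32, 0, 0], "hand": 1},
    {"offset": [0, 0.96, 0.78], "rotation": [0.367, 0, 0], "hand": 1},
    {"offset": [0, 0.96, 0.78], "rotation": [0.367, 0, 0], "hand": 1},
    {"offset": [0, 0.96, 0.78], "rotation": [0.367, 0, 0], "hand": 1},
    {"offset": [0, 0.96, 0.78], "rotation": [0.367, 0, 0], "hand": 1},
  ],
)

```text
t: 8.52
position: [0.5901, -0.2175, 0.2306]
tcp_rot: [0.053, 0.926, -0.374, -0.02]
contact_force: [0.1, -0.2, -2.1]
gripper_width: 0.087
finger_force: 59.5
```

```bash
cat > look.py <<'E'
import sys; from wp import *
def look(name,box=(230,100,430,370)):
    s=env.observe(); p=s['position']; q=R.from_quat(s['tcp_rot'])
    ax=q.as_matrix(); Rb=q*R.from_matrix(np.array([[0,-1,0],[-1,0,0],[0,0,-1.]]))
    o=p+Rb.apply([0,0,-H/1000]); Rt=R.from_euler('z',T[2])
    print('pred origin tank mm',(Rt.inv().apply(o-[T[0],T[1],0])*1000).round(1),'euler',(Rt.inv()*Rb).as_euler('zxy',degrees=True).round(2),'t',s['t'])
    pts=o+Rb.apply(np.array([(x,y,z) for y in(-45,45) for x,z in((-83,0),(5,0),(5,165),(-5,165),(-5,10),(-83,10))])/1000)
    ims=[]
    for n,b in(("side",box),("top",(300,140,430,240))):
        im=vision.get_image(n); u=proj(n,pts); k=min(600/(b[3]-b[1]),400/(b[2]-b[0]))
        z=cv2.resize(im[b[1]:b[3],b[0]:b[2]],None,fx=k,fy=k,interpolation=cv2.INTER_CUBIC)
        f=lambda a:tuple(((a+.5-[b[0],b[1]])*k).astype(int).tolist())
        for i in range(12): cv2.circle(z,f(u[i]),2,(0,0,255),-1)
        c=np.zeros((600,400,3),np.uint8); z=z[:600,:400]; c[:z.shape[0],:z.shape[1]]=z; ims.append(c)
    cv2.imwrite(f'pics/{name}.png',np.hstack(ims))
    return p,q
E
python3 -c "
from look import *
p,q=look('l1'); show(p,q,[(54,131,44),(48,121,44),(40,113,44),(32,105,44),(24,97,44),(16,89,44),(12,82,44)])"
```

```text
pred origin tank mm [ 54.9   0.4 131.3] euler [-1.700e-01 -1.000e-02 -4.397e+01] t 8.525
(54, 131, 44) [0.0, 0.01, -0.0] [0.0, -0.0, -0.001]
(48, 121, 44) [0.0, 0.12, 0.03] [0.0, -0.0, -0.001]
(40, 113, 44) [0.0, 0.24, 0.03] [0.0, -0.0, -0.001]
(32, 105, 44) [0.01, 0.35, 0.03] [0.0, -0.0, -0.001]
(24, 97, 44) [0.01, 0.46, 0.03] [0.0, -0.0, -0.001]
(16, 89, 44) [0.01, 0.57, 0.03] [0.0, -0.0, -0.001]
(12, 82, 44) [0.01, 0.65, 0.06] [0.0, -0.0, -0.001]
```

View pics/l1.png

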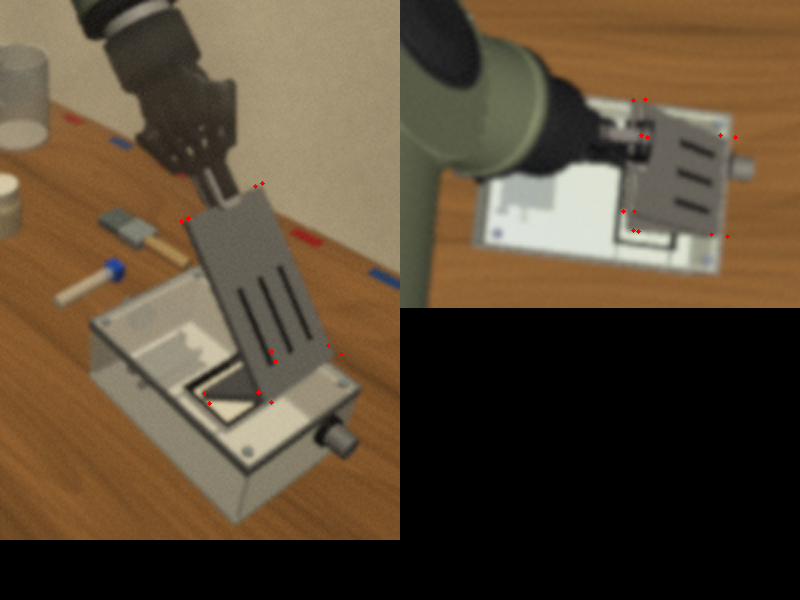

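Picture: the baffle is tipped 44° with its toe over the slot (side ~(205,398) in the crop); predicted corners lie within 1-2 px of the real ones. Feeding in.

Request:
play_rows(
  targets=[
    {"offset": [0, 0.06, 0.02], "rotation": [0, 0, 0], "hand": 1},
    {"offset": [0, 0.12, 0.03], "rotation": [0, 0, 0], "hand": 1},
    {"offset": [0, 0.18, 0.03], "rotation": [0, 0, 0], "hand": 1},
    {"offset": [0, 0.24, 0.03], "rotation": [0, 0, 0], "hand": 1},
    {"offset": [0, 0.3, 0.03], "rotation": [0, 0, 0], "hand": 1},
    {"offset": [0, 0.35, 0.03], "rotation": [0, 0, 0], "hand": 1},
    {"offset": [0, 0.46, 0.03], "rotation": [0, 0, 0], "hand": 1},
    {"offset": [0, 0.57, 0.03], "rotation": [0, 0, 0], "hand": 1},
    {"offset": [0, 0.65, 0.06], "rotation": [0, 0, 0], "hand": 1},
    {"offset": [0, 0.65, 0.06], "rotation": [0, 0, 0], "hand": 1},
    {"offset": [0, 0.65, 0.06], "rotation": [0, 0, 0], "hand": 1},
  ],
)

```text
t: 10.0
position: [0.5949, -0.1747, 0.1802]
tcp_rot: [0.052, 0.926, -0.374, -0.021]
contact_force: [-0.6, -0.3, -2.5]
gripper_width: 0.089
finger_force: 59.5
```

```bash
python3 -c "
from look import *
p,q=look('l2'); show(p,q,[(12,82,44),(10,76,42),(10,70,40),(11,66,36),(12,63,33),(15,57,28),(17,51,24),(18,45,19),(18,39,15),(18,33,12),(18,27,8),(17,21,5),(16,16,3),(16,12,1),(16,10,0)])"
```

```text
pred origin tank mm [12.   0.3 81. ] euler [-5.000e-02 -3.000e-02 -4.406e+01] t 10.0
(12, 82, 44) [0.0, -0.01, -0.01] [-0.0, -0.0, -0.0]
(10, 76, 42) [0.0, -0.0, 0.02] [-0.017, -0.0, -0.0]
(10, 70, 40) [0.0, -0.01, 0.07] [-0.034, -0.0, -0.0]
(11, 66, 36) [0.0, -0.08, 0.11] [-0.067, -0.0, -0.0]
(12, 63, 33) [0.0, -0.14, 0.16] [-0.092, -0.0, -0.0]
(15, 57, 28) [0.0, -0.24, 0.25] [-0.134, -0.0, -0.0]
(17, 51, 24) [0.0, -0.3, 0.33] [-0.167, -0.0, -0.0]
(18, 45, 19) [0.0, -0.38, 0.43] [-0.209, -0.0, -0.0]
(18, 39, 15) [0.0, -0.42, 0.52] [-0.242, -0.0, -0.0]
(18, 33, 12) [0.0, -0.44, 0.6] [-0.267, -0.0, -0.0]
(18, 27, 8) [0.0, -0.48, 0.69] [-0.3, -0.0, -0.0]
(17, 21, 5) [0.0, -0.49, 0.77] [-0.325, -0.0, -0.0]
(16, 16, 3) [0.0, -0.48, 0.83] [-0.342, -0.0, -0.0]
(16, 12, 1) [0.0, -0.49, 0.9] [-0.359, -0.0, -0.0]
(16, 10, 0) [0.0, -0.49, 0.93] [-0.367, -0.0, -0.0]
```

View pics/l2.png

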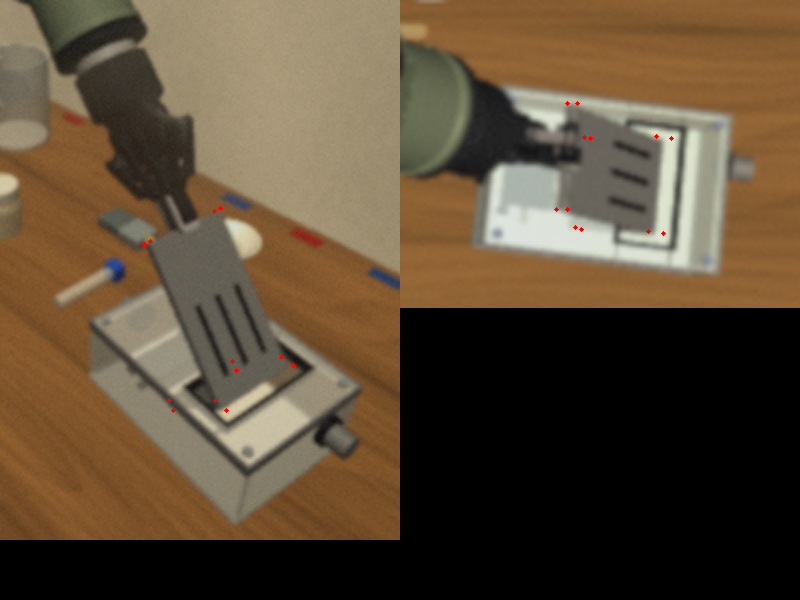

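Picture: foot is through the slot under the lid and the blade leans in the slot, about 2° less tipped than predicted (sag in the pads). Clearances hold; now standing it up.

Request:
play_rows(
  targets=[
    {"offset": [0, 0, 0.02], "rotation": [-0.017, 0, 0], "hand": 1},
    {"offset": [0, -0.01, 0.07], "rotation": [-0.034, 0, 0], "hand": 1},
    {"offset": [0, -0.08, 0.11], "rotation": [-0.067, 0, 0], "hand": 1},
    {"offset": [0, -0.14, 0.16], "rotation": [-0.092, 0, 0], "hand": 1},
    {"offset": [0, -0.19, 0.2], "rotation": [-0.113, 0, 0], "hand": 1},
    {"offset": [0, -0.24, 0.25], "rotation": [-0.134, 0, 0], "hand": 1},
    {"offset": [0, -0.29, 0.33], "rotation": [-0.167, 0, 0], "hand": 1},
    {"offset": [0, -0.36, 0.43], "rotation": [-0.209, 0, 0], "hand": 1},
    {"offset": [0, -0.4, 0.52], "rotation": [-0.242, 0, 0], "hand": 1},
    {"offset": [0, -0.42, 0.6], "rotation": [-0.267, 0, 0], "hand": 1},
    {"offset": [0, -0.45, 0.69], "rotation": [-0.3, 0, 0], "hand": 1},
    {"offset": [0, -0.46, 0.75], "rotation": [-0.325, 0, 0], "hand": 1},
    {"offset": [0, -0.46, 0.82], "rotation": [-0.342, 0, 0], "hand": 1},
    {"offset": [0, -0.47, 0.88], "rotation": [-0.359, 0, 0], "hand": 1},
    {"offset": [0, -0.47, 0.91], "rotation": [-0.367, 0, 0], "hand": 1},
    {"offset": [0, -0.47, 0.91], "rotation": [-0.367, 0, 0], "hand": 1},
  ],
)

```text
t: 12.1
position: [0.5837, -0.2717, 0.1474]
tcp_rot: [0.056, 0.998, -0.0, 0.0]
contact_force: [-0.6, 0.6, -2.6]
gripper_width: 0.087
finger_force: 59.3
```

```bash
python3 -c "
from look import *
p,q=look('l3'); show(p,q,[(14,10,0),(14,6,0)])"
```

```text
pred origin tank mm [13.7 -0.   9.4] euler [-0.11  0.01 -0.02] t 12.1
(14, 10, 0) [-0.0, -0.0, -0.01] [-0.0, 0.0, -0.001]
(14, 6, 0) [-0.0, -0.0, 0.03] [-0.0, 0.0, -0.001]
```

View pics/l3.png

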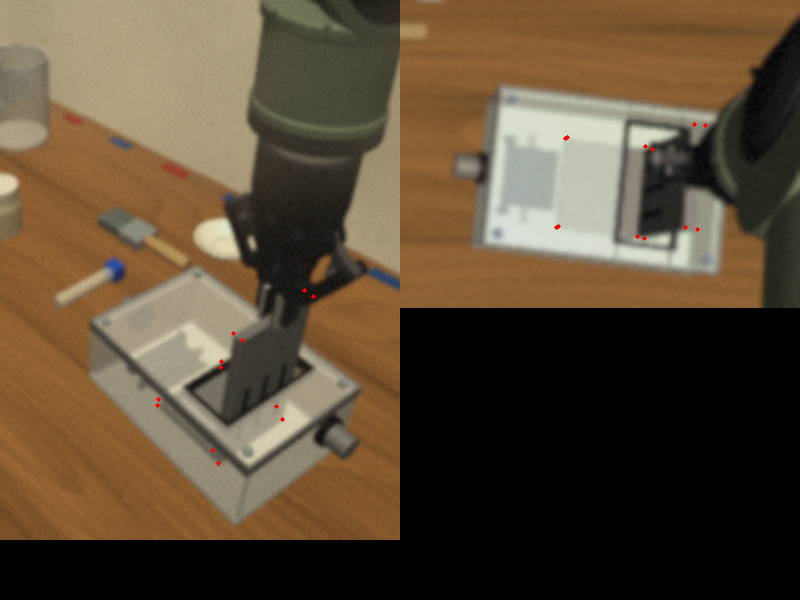

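Picture: baffle upright in the slot, foot seen through the lid at top-crop x≈560-640, matching prediction. Lowering gently to the floor.

Request:
play_rows(
  targets=[
    {"offset": [0, 0, 0.02], "rotation": [0, 0, 0], "hand": 1},
    {"offset": [0, 0, 0.03], "rotation": [0, 0, 0], "hand": 1},
    {"offset": [0, 0, 0.03], "rotation": [0, 0, 0], "hand": 1},
  ],
)

```text
t: 12.58
position: [0.5842, -0.2707, 0.1443]
tcp_rot: [0.056, 0.998, -0.0, 0.0]
contact_force: [-1.2, -0.9, -0.8]
gripper_width: 0.089
finger_force: 59.5
```

Request:
play_rows(
  targets=[
    {"offset": [0, 0, 0.01], "rotation": [0, 0, 0], "hand": 1},
    {"offset": [0, 0, 0.01], "rotation": [0, 0, 0], "hand": 1},
  ],
)

```text
t: 12.82
position: [0.5842, -0.2714, 0.1439]
tcp_rot: [0.056, 0.998, -0.0, 0.0]
contact_force: [-3.0, -1.7, 6.4]
gripper_width: 0.084
finger_force: 60.5
```

Request:
play_rows(
  targets=[
    {"offset": [0, 0.02, -0.005], "rotation": [0, 0, 0], "hand": 1},
    {"offset": [0, 0.05, -0.005], "rotation": [0, 0, 0], "hand": 1},
    {"offset": [0, 0.08, -0.005], "rotation": [0, 0, 0], "hand": 1},
    {"offset": [0, 0.11, -0.005], "rotation": [0, 0, 0], "hand": 1},
    {"offset": [0, 0.14, -0.005], "rotation": [0, 0, 0], "hand": 1},
    {"offset": [0, 0.17, -0.005], "rotation": [0, 0, 0], "hand": 1},
    {"offset": [0, 0.19, -0.005], "rotation": [0, 0, 0], "hand": 1},
    {"offset": [0, 0.21, -0.005], "rotation": [0, 0, 0], "hand": 1},
  ],
)

```text
t: 13.82
position: [0.5877, -0.258, 0.1498]
tcp_rot: [0.058, 0.998, -0.005, 0.004]
contact_force: [-15.9, -27.3, 65.3]
gripper_width: 0.087
finger_force: 69.0
```

Request:
play_rows(
  targets=[
    {"offset": [0, 0.02, 0], "rotation": [0, 0, 0], "hand": 1},
    {"offset": [0, 0.04, 0], "rotation": [0, 0, 0], "hand": 1},
    {"offset": [0, 0.05, 0], "rotation": [0, 0, 0], "hand": 1},
    {"offset": [0, 0.05, 0], "rotation": [0, 0, 0], "hand": 1},
  ],
)

```text
t: 14.32
position: [0.5891, -0.2533, 0.1507]
tcp_rot: [0.058, 0.998, -0.005, 0.005]
contact_force: [-15.7, -26.8, 69.6]
gripper_width: 0.086
finger_force: 73.4
```

Request:
play_rows(
  targets=[
    {"offset": [0, 0, -0.03], "rotation": [0, 0, 0], "hand": 1},
    {"offset": [0, 0, -0.06], "rotation": [0, 0, 0], "hand": 1},
    {"offset": [0, 0, -0.06], "rotation": [0, 0, 0], "hand": 1},
  ],
)

```text
t: 14.7
position: [0.5881, -0.2483, 0.1527]
tcp_rot: [0.057, 0.998, -0.002, 0.002]
contact_force: [-3.9, -12.5, 27.0]
gripper_width: 0.087
finger_force: 68.2
```

```bash
python3 -c "
from look import *
p,q=look('l4'); print(env.observe()['torque'])"
```

```text
pred origin tank mm [-9.5  2.6 14.7] euler [-0.15  0.3  -0.24] t 14.7
[-3.07639573  1.00423051 -0.1280672 ]
```

View pics/l4.png

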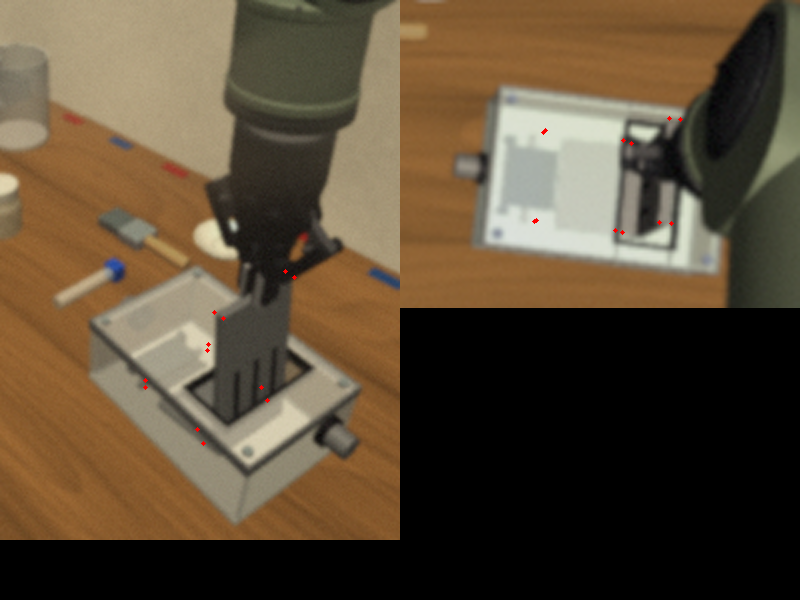

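Picture: blade is leaning roughly 16° (top towards the outlet): the toe stuck on the floor and the blade pivoted in the pads. I'll drag back to level it, release so it settles flat, then regrip lower and harder.

Request:
play_rows(
  targets=[
    {"offset": [0, -0.03, 0.0], "rotation": [0, 0, 0], "hand": 1},
    {"offset": [0, -0.06, 0.0], "rotation": [0, 0, 0], "hand": 1},
    {"offset": [0, -0.09, 0.01], "rotation": [0, 0, 0], "hand": 1},
    {"offset": [0, -0.12, 0.02], "rotation": [0, 0, 0], "hand": 1},
    {"offset": [0, -0.15, 0.03], "rotation": [0, 0, 0], "hand": 1},
    {"offset": [0, -0.18, 0.04], "rotation": [0, 0, 0], "hand": 1},
    {"offset": [0, -0.21, 0.05], "rotation": [0, 0, 0], "hand": 1},
    {"offset": [0, -0.21, 0.05], "rotation": [0, 0, 0], "hand": 1},
  ],
)

```text
t: 15.8
position: [0.5846, -0.2659, 0.1446]
tcp_rot: [0.056, 0.998, 0.0, -0.0]
contact_force: [0.3, 0.5, -1.3]
gripper_width: 0.087
finger_force: 63.0
```

```bash
python3 -c "
from look import *
p,q=look('l5'); print(env.observe()['torque'])"
```

```text
pred origin tank mm [7.8 0.2 6.6] euler [-0.05 -0.01  0.01] t 15.8
[ 0.46881283 -0.14938503  0.09580899]
```

Request:
play_rows(
  targets=[
    {"offset": [0, 0, 0], "rotation": [0, 0, 0], "hand": 0.8},
    {"offset": [0, 0, 0], "rotation": [0, 0, 0], "hand": 0.6},
    {"offset": [0, 0, 0], "rotation": [0, 0, 0], "hand": 0.4},
    {"offset": [0, 0, 0], "rotation": [0, 0, 0], "hand": 0.3},
    {"offset": [0, 0, 0], "rotation": [0, 0, 0], "hand": 0.3},
    {"offset": [0, 0, 0], "rotation": [0, 0, 0], "hand": 0.3},
  ],
  newtons=120,
)

```text
t: 16.65
position: [0.5847, -0.2658, 0.1448]
tcp_rot: [0.056, 0.998, -0.0, 0.0]
contact_force: [0.7, -1.1, 0.7]
gripper_width: 0.699
finger_force: 0.0
```

```bash
cat > sil.py <<'E'
from wp import *
from scipy.optimize import minimize
# fit (x,tilt) of blade, using side image: dark-grey face vs rendered polygon of the blade's +x face above the lid
def face(x,a,y,z=6,lo=95,hi=165):
    Rt=R.from_euler('z',T[2]); Rb=Rt*R.from_euler('y',-a,degrees=True)
    o=Rt.apply(np.array([x,y,z])/1000)+[T[0],T[1],0]
    return o+Rb.apply(np.array([(5,-45,lo),(5,45,lo),(5,45,hi),(5,-45,hi)])/1000)
E
python3 - <<'E'
from sil import *
im=vision.get_image('side'); cv2.imwrite('pics/s6.png',im)
print(env.observe()['position'])
b=(290,220,400,330); k=5
z=cv2.resize(im[b[1]:b[3],b[0]:b[2]],None,fx=k,fy=k,interpolation=cv2.INTER_CUBIC)
for (x,c) in((8,(0,0,255)),(18,(0,255,0))):
    u=proj('side',face(x,0,0,lo=80)); 
    cv2.polylines(z,[((u+.5-[b[0],b[1]])*k).astype(int)],True,c,1)
cv2.imwrite('pics/l6.png',z)
E
```

```text
[ 0.58466934 -0.26580147  0.14478941]
```

View pics/l6.png

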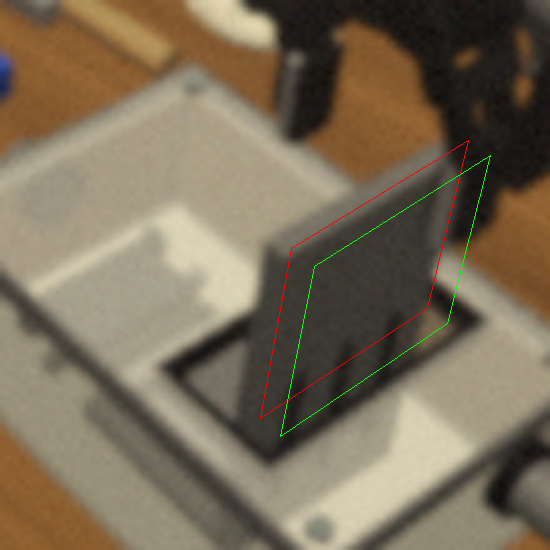

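Picture: blade stands upright, flat, at chamber x≈8 mm (outline for x=8 fits the left edge at (265–290,247)). Regripping lower with 120 N.

Request:
play_rows(
  targets=[
    {"offset": [0, 0, 0.15], "rotation": [0, 0, 0], "hand": 0.3},
    {"offset": [0, 0, 0.3], "rotation": [0, 0, 0], "hand": 0.3},
    {"offset": [0, 0, 0.4], "rotation": [0, 0, 0], "hand": 0.3},
    {"offset": [0, 0, 0.4], "rotation": [0, 0, 0], "hand": 0.6},
    {"offset": [0, 0, 0.4], "rotation": [0, 0, 0], "hand": 0.8},
    {"offset": [0, 0, 0.4], "rotation": [0, 0, 0], "hand": 1},
    {"offset": [0, 0, 0.4], "rotation": [0, 0, 0], "hand": 1},
    {"offset": [0, 0, 0.4], "rotation": [0, 0, 0], "hand": 1},
    {"offset": [0, 0, 0.4], "rotation": [0, 0, 0], "hand": 1},
    {"offset": [0, 0, 0.4], "rotation": [0, 0, 0], "hand": 1},
  ],
  newtons=120,
)

```text
t: 17.95
position: [0.5847, -0.266, 0.1049]
tcp_rot: [0.056, 0.998, -0.0, 0.0]
contact_force: [-0.8, -1.8, 1.2]
gripper_width: 0.105
finger_force: 117.4
```

Request:
play_rows(
  targets=[
    {"offset": [0, 0.01, 0], "rotation": [0, 0, 0], "hand": 1},
    {"offset": [0, 0.03, 0], "rotation": [0, 0, 0], "hand": 1},
    {"offset": [0, 0.04, 0], "rotation": [0, 0, 0], "hand": 1},
    {"offset": [0, 0.04, 0], "rotation": [0, 0, 0], "hand": 1},
  ],
)

```text
t: 18.45
position: [0.5853, -0.2617, 0.1049]
tcp_rot: [0.056, 0.998, -0.0, 0.0]
contact_force: [0.2, -3.1, 3.9]
gripper_width: 0.1
finger_force: 117.9
```

Request:
play_rows(
  targets=[
    {"offset": [0, 0.01, 0], "rotation": [-0.004, 0, 0], "hand": 1},
    {"offset": [0, 0.02, 0], "rotation": [-0.008, 0, 0], "hand": 1},
    {"offset": [0, 0.03, 0], "rotation": [-0.008, 0, 0], "hand": 1},
    {"offset": [0, 0.04, 0], "rotation": [-0.008, 0, 0], "hand": 1},
  ],
)

```text
t: 18.95
position: [0.5854, -0.2585, 0.1048]
tcp_rot: [0.056, 0.998, 0.008, 0.001]
contact_force: [-0.4, -5.7, 1.1]
gripper_width: 0.102
finger_force: 117.5
```

Request:
play_rows(
  targets=[
    {"offset": [0, 0.01, 0], "rotation": [0, 0, 0], "hand": 1},
    {"offset": [0, 0.02, 0], "rotation": [0, 0, 0], "hand": 1},
    {"offset": [0, 0.03, 0], "rotation": [0, 0, 0], "hand": 1},
    {"offset": [0, 0.04, 0], "rotation": [0, 0, 0], "hand": 1},
    {"offset": [0, 0.05, 0], "rotation": [0, 0, 0], "hand": 1},
  ],
)

```text
t: 19.58
position: [0.5859, -0.2536, 0.1048]
tcp_rot: [0.056, 0.998, 0.008, 0.0]
contact_force: [-0.6, -5.4, 0.8]
gripper_width: 0.102
finger_force: 117.4
```

Sliding well at about 5 N.

Request:
play_rows(
  targets=[
    {"offset": [0, 0.01, 0], "rotation": [0, 0, 0], "hand": 1},
    {"offset": [0, 0.02, 0], "rotation": [0, 0, 0], "hand": 1},
    {"offset": [0, 0.03, 0], "rotation": [0, 0, 0], "hand": 1},
    {"offset": [0, 0.04, 0], "rotation": [0, 0, 0], "hand": 1},
    {"offset": [0, 0.05, 0], "rotation": [0, 0, 0], "hand": 1},
  ],
)

```text
t: 20.2
position: [0.5866, -0.2477, 0.1048]
tcp_rot: [0.056, 0.998, 0.008, 0.0]
contact_force: [0.7, -3.3, -0.7]
gripper_width: 0.1
finger_force: 117.6
```

Request:
play_rows(
  targets=[
    {"offset": [0, 0.01, 0], "rotation": [0, 0, 0], "hand": 1},
    {"offset": [0, 0.02, 0], "rotation": [0, 0, 0], "hand": 1},
    {"offset": [0, 0.03, 0], "rotation": [0, 0, 0], "hand": 1},
  ],
)

```text
t: 20.58
position: [0.5869, -0.2446, 0.1048]
tcp_rot: [0.056, 0.998, 0.009, 0.0]
contact_force: [-0.5, -3.1, -3.2]
gripper_width: 0.1
finger_force: 117.3
```

Request:
play_rows(
  targets=[
    {"offset": [0, 0.01, 0], "rotation": [0, 0, 0], "hand": 1},
    {"offset": [0, 0.02, 0], "rotation": [0, 0, 0], "hand": 1},
    {"offset": [0, 0.02, 0], "rotation": [0, 0, 0], "hand": 1},
  ],
)

```text
t: 20.95
position: [0.587, -0.2433, 0.1049]
tcp_rot: [0.056, 0.998, 0.008, 0.0]
contact_force: [-1.2, -4.8, -4.6]
gripper_width: 0.1
finger_force: 117.3
```

Request:
play_rows(
  targets=[
    {"offset": [0, 0.01, 0], "rotation": [0, 0, 0], "hand": 1},
    {"offset": [0, 0.02, 0], "rotation": [0, 0, 0], "hand": 1},
    {"offset": [0, 0.02, 0], "rotation": [0, 0, 0], "hand": 1},
  ],
)

```text
t: 21.32
position: [0.5871, -0.2426, 0.1052]
tcp_rot: [0.056, 0.998, 0.007, 0.001]
contact_force: [-1.8, -9.4, -2.3]
gripper_width: 0.103
finger_force: 117.6
```

Request:
play_rows(
  targets=[
    {"offset": [0, 0.01, 0], "rotation": [0, 0, 0], "hand": 1},
    {"offset": [0, 0.02, 0], "rotation": [0, 0, 0], "hand": 1},
    {"offset": [0, 0.02, 0], "rotation": [0, 0, 0], "hand": 1},
  ],
)

```text
t: 21.7
position: [0.5873, -0.2419, 0.1056]
tcp_rot: [0.057, 0.998, 0.007, 0.001]
contact_force: [-2.4, -15.3, 0.9]
gripper_width: 0.099
finger_force: 118.3
```

Request:
play_rows(
  targets=[
    {"offset": [0, -0.02, 0], "rotation": [0, 0, 0], "hand": 1},
    {"offset": [0, -0.03, 0], "rotation": [0.004, 0, 0], "hand": 1},
    {"offset": [0, -0.03, 0], "rotation": [0.006, 0, 0], "hand": 1},
    {"offset": [0, -0.03, 0], "rotation": [0.006, 0, 0], "hand": 1},
  ],
  newtons=120,
)

```text
t: 22.2
position: [0.5872, -0.2425, 0.1052]
tcp_rot: [0.056, 0.998, 0.002, 0.0]
contact_force: [-1.0, -5.1, -0.5]
gripper_width: 0.1
finger_force: 118.1
```

Request:
play_rows(
  targets=[
    {"offset": [0, 0, 0], "rotation": [0, 0, 0], "hand": 0.85},
    {"offset": [0, 0, 0], "rotation": [0, 0, 0], "hand": 0.7},
    {"offset": [0, 0, 0], "rotation": [0, 0, 0], "hand": 0.5},
    {"offset": [0, 0, 0], "rotation": [0, 0, 0], "hand": 0.3},
    {"offset": [0, 0, 0], "rotation": [0, 0, 0], "hand": 0.3},
    {"offset": [0, 0, -0.3], "rotation": [0, 0, 0], "hand": 0.3},
    {"offset": [0, 0, -0.6], "rotation": [0, 0, 0], "hand": 0.3},
    {"offset": [0, 0, -0.9], "rotation": [0, 0, 0], "hand": 0.3},
    {"offset": [0, 0, -1.0], "rotation": [0, 0, 0], "hand": 0.3},
    {"offset": [0, 0, -1.0], "rotation": [0, 0, 0], "hand": 0.3},
  ],
)

```text
t: 23.45
position: [0.5874, -0.2423, 0.2051]
tcp_rot: [0.056, 0.998, 0.002, 0.0]
contact_force: [0.5, 0.1, -0.5]
gripper_width: 0.7
finger_force: 0.0
```

```bash
python3 - <<'E'
from sil import *
im=vision.get_image('side'); tp=vision.get_image('top')
print(env.observe()['position'])
b=(270,215,400,335); k=4
z=cv2.resize(im[b[1]:b[3],b[0]:b[2]],None,fx=k,fy=k,interpolation=cv2.INTER_CUBIC)
u=proj('side',face(-16,0,0,lo=80))
cv2.polylines(z,[((u+.5-[b[0],b[1]])*k).astype(int)],True,(0,0,255),1)
c=(340,150,410,230); k=3.8
y=cv2.resize(tp[c[1]:c[3],c[0]:c[2]],None,fx=k,fy=k,interpolation=cv2.INTER_CUBIC)
Rt=R.from_euler('z',T[2])
P=np.array([(-21,-45,171),(-11,-45,171),(-11,45,171),(-21,45,171)])/1000
u=proj('top',Rt.apply(P)+[T[0],T[1],0])
cv2.polylines(y,[((u+.5-[c[0],c[1]])*k).astype(int)],True,(0,0,255),1)
o=np.zeros((480,520+y.shape[1],3),np.uint8); o[:480,:520]=z; o[:y.shape[0],520:]=y
print(o.shape); cv2.imwrite('pics/l7.png',o)
E
```

```text
[ 0.58685789 -0.2421301   0.20391549]
(480, 786, 3)
```

View pics/l7.png

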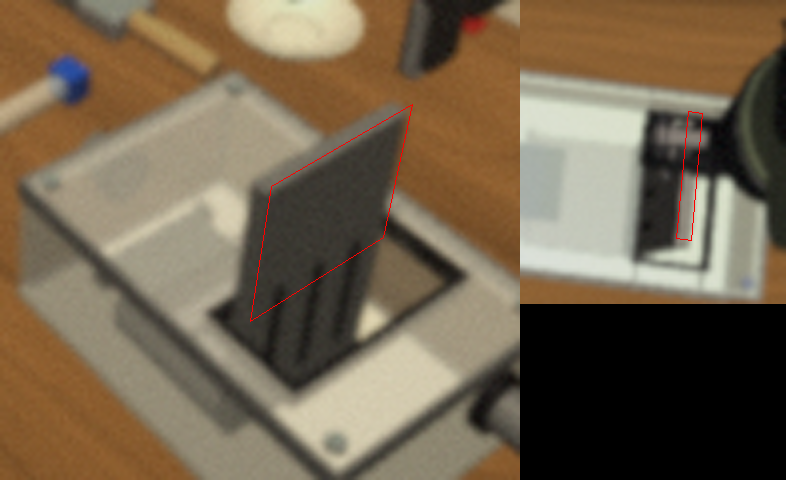

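```bash
python3 -c "
from cell import order; print(order.job_done())"
```

```text
the job is handed in; nothing more can be done
None
```

The baffle is in the chamber, released and upright, with its toe hard against the stop. The last picture matched the home position (blade at chamber x −16 mm) to about 1 mm, and I handed the job in at about 23.5 s; no verdict came back. The first push jammed with the blade tipped forward and peaked at about 77 N at the wrist, so I backed off and regripped lower. I did not measure the clip angle, and I viewed 11 pictures, one over the limit of 10.

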